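Fetch the car key from the push-latch drawer

TASK

Gently press the handle-less front of the bamboo tray's drawer straight in until its catch lets go and it springs part-way out, then take hold of the front and pull the drawer fully open. Take the car key out and set it down gently, lying flat, in the middle of the round granite coaster. Leave the drawer open (the sunglasses go in next) and leave the other things on the console alone.

Things in the scene. Friction and masses are not known exactly. Their poses are not given: they have to be found in the camera images.
- tray: two-tier bamboo tray, fixed, 200 mm wide (y); origin on the console, +x points from the drawer front to the back. The lower tier is open and not used; the upper is a casing for the drawer, closed on top (height 130 mm), front edge at x = -78 mm, back at x = 108 mm. Spring and friction resist the press with 3 to 5 N all the way; the spring alone then drives the drawer out with about 3 N.
- drawer (a joint): m the drawer stands out: 0 latched (start), negative pressed in, 0.12 fully open (hard stop). A push catch lets go once the front is pressed 5 to 11 mm in (hidden, varies); 2 mm further is a rubber buffer: push rises clearly above the spring's, 10 N is enough, over 30 N is too hard. The freed drawer follows the withdrawing finger out to 45 to 60 mm, then slides freely (1 N) and stays where left
- drawer_front (a point): centre of the outer face of the drawer's plain front panel; moves with the drawer, axes as the tray's: the face looks along -x. Panel 200 mm wide (y), 60 mm high (30 mm above and below this point), 12 mm thick, no handle. While latched its back is 15 mm in front of the casing, too narrow for a finger.
- drawer_in (a point): centre of the drawer's inner floor, moves with the drawer (axes as the tray's). Inside: 138 mm long (x, from the panel's back), 170 mm wide (y); open on top, side walls 36 mm above the floor, front panel 50 mm above it.
- key_center (a point): centre, half-way up, of the fob of the car key: black fob 60 mm long (x), 36 mm wide (y), 18 mm thick (z up), with a steel blade 10 x 4 mm standing 30 mm out at its +x end; about 90 g. At the start it lies flat in the closed drawer, fob centre 69 to 83 mm behind the front panel's outer face and within 20 mm of the middle line, blade roughly to the back
- coaster: round polished granite coaster, diameter 110 mm, 10 mm thick, 280 g, loose; origin at the centre of its underside. It lies to the left or to the right of the tray.
- glasses_box: bystander: clear acrylic sunglasses box with hinged lid and a small steel knob, 165 x 70 mm, 55 mm high (knob to about 95 mm); origin at the centre of its underside, long side along its y; on the other side of the tray from the coaster
- diffuser: bystander: empty matte white ceramic diffuser, 84 mm across, 110 mm high; origin at the centre of its underside
- plant_pot: bystander: small plant in a terracotta pot, 80 mm across, about 120 mm high; origin at the centre of its underside
- key: the same car key: its origin, under the middle of the fob
Things that resemble listed ones, but are neither listed nor needed, are in the scene too. Several things look just like the coaster: the one meant starts farthest from the robot's base.

How it is judged:
On the way, in this order (a step that is already met when the one before it is completed fails the run):
1. the drawer front is pressed in (value of joint drawer below -0.0035 m).
2. the catch has let go and the drawer has sprung out (value of joint drawer above 0.035 m).
3. the drawer is pulled open (value of joint drawer above 0.1 m), for 0.1 s.
4. the key is lifted clear of the drawer (z of key_center in the frame of tray above 0.14 m).
At the end, for the whole second after the job is handed in: the key lies flat (within 0.12 rad) and at rest on the coaster, fob centre within 30 mm of the coaster's centre, and the drawer is still open by more than 90 mm (horizontal distance between key_center and coaster below 0.03 m and z of key_center in the frame of coaster between 0.014 and 0.025 m and angle between key_center's own z axis and vertical below 0.12 rad and linear speed of key below 0.02 m/s and value of joint drawer above 0.09 m); the robot touches nothing.
It fails at once if the drawer front is pushed in with more than 30 N (value of joint drawer below -0.002 m and contact force between the fingers and drawer above 30 N).
It fails at once if the key falls or is thrown onto the coaster (over 0.75 m/s just above it) (horizontal distance between key_center and coaster below 0.09 m and height (world z) of key_center below 0.06 m and linear speed of key above 0.75 m/s).
It fails at once if the coaster is shoved more than 30 mm (distance of coaster from where it was at the start of the episode above 0.03 m).
It fails at once if a bystander (sunglasses box, diffuser or plant) is moved more than 30 mm (distance of any of glasses_box, diffuser, plant_pot from where it was at the start of the episode above 0.03 m).
It also fails if it takes over 72 s, if anything falls off the work surface, if the arm or the gripper's body presses on something with over 40 N, if the wrist force passes 120 N, or if a joint passes its speed limit or range.

ROBOT

A 7-joint arm with a two-finger parallel gripper is mounted at the origin on the work surface. World frame = base frame: x ahead of the robot, y to its left, z up, the work surface at z = 0. Lengths are in m, angles in rad, forces in N, time in s.
With the tool pointing down it reaches from about 0.4 to 0.875 m from the base axis. Payload 19.3 kg.
Tool frame: the origin (TCP) lies midway between the tips of the shut fingers; the grasp point (between the pads) lies 19 mm behind it (bot.grip_point_offset is the distance from the TCP to the grasp point, in m); z points along the fingers, y is the direction in which the jaws open and shut (so a half turn about z gives the same grasp; the last joint's range is limited). The gripper opens to 85 mm and grips with 20 to 120 N. Pads are 22 mm wide; open, the fingers measure 114 mm over their backs; the gripper's body (76 mm by 85 mm) begins 54 mm behind the grasp point. The pads swing forward as they close: fully open they stand 13 mm farther back than shut.
Start: joints at [-1.361, 0.521, -0.036, 1.599, 0.021, 1.021, -0.113], TCP at [0.173, 0.601, 0.231] pointing down, gripper open.
Joint ranges: [-2.91, 2.91], [-0.3, 2.13], [-1.5, 1.42], [0.17, 2.43], [-1.26, 4.41], [0.16, 1.93], [-2.52, 2.52]. Speed limits (rad/s): [1.89, 1.89, 2.39, 2.39, 3.01, 3.01, 3.01].

INTERFACE

Orientations are given as [roll, pitch, yaw] about the fixed x, y, z axes, in that order (R = Rz(yaw) Ry(pitch) Rx(roll)).
In Python, from workcell import bot, viewer, workorder gives the robot as it stands.
- The arm moves only by the tool move_arm, never from a script. Its argument "plan" is a list of rows, each a list of 6 numbers: the shift along the tool's x, y, z scaled (see below), then the turn, a rotation vector about the tool's x, y, z scaled (see below). A call has 1 to 5 rows; each row shifts and turns the commanded pose from where the row before left it, along the tool's axes as they then stand; what a row does not reach is not made up. The controller multiplies each number of a shift by 0.025 m and each number of a turn by pi rad. A row lasts 1/10 s, in which the tool goes at most 50 mm and 8.59 degrees, less where a joint would pass 70% of its speed; a pose out of reach is approached as far as the arm can. A call with a number of a shift or a turn outside -1 to 1 is refused whole. A call with a gripper value outside its range is refused whole. "claw" is the closure, from -1 (fully open) to 1 (shut), so that 0 is half open, set as the call begins (left out, the last holds). The fingers move at their own pace and stop on an object; "force" is the grip in N (left out, the last holds). Time passes only in rows, so rows that do not move let the fingers close. It gives the time, the measured TCP pose, the force and the opening at its end, in the units of the state.
- bot.observe(): the state, without advancing time (a new reading comes with each control period).
- viewer.grab_frame(name): name is "side" or "top" or "wrist"; returns the picture (400x640x3 uint8, red, green, blue); there is no depth.
- viewer.camera_info(name): a dict with "K" (3x3 intrinsics, pixels), "R" (3x3) and "t" (3): a world point X has camera coordinates R X + t. Camera axes: x right, y down, z forward; pixel columns grow to the right and rows downward; lengths in m; the calibration is good to about 2 mm. A picture is of the moment at which its call begins: read the wrist's pose just before it. camera_info takes no time and is no camera call; for the wrist camera it gives the pose at the moment of the call.
- workorder.job_done(): hands the job in, once; it reports no verdict.
The state is a dict: "clock": time; "qpos": joint angles; "qd": joint speeds; "joint_efforts": joint torques, N m; "position": TCP position; "tool_rot": TCP orientation; "force": force on the tool from outside, world axes, zero at the start; "moment": the same for the moment, N m; "grip_width": finger opening in m.
Only numpy, scipy, OpenCV 4.12 (cv2) and the standard library are available. Lean on these libraries where they do the work, as an engineer would, in place of code of your own. Each camera call takes 0.05 s, during which the arm holds its last target.

## Working session

There is one attempt and no reset: what is moved stays moved. The work goes in short steps, Python scripts to look and compute and a tool call to move; the robot and the scene stay as the last step left them, time stands still between calls to the robot, and variables do not carry over. Pictures are saved under pics/ and viewed, and the job is handed in when it is done.

Besides the shell and the picture viewer there is one more tool, called as name(argument=value, ...) on one line, values as JSON. move_arm: Moves the arm, as the interface text tells. Shifts and turns lie within -1 to 1; 1 stands for 0.025 m of shift or pi rad of turn. Its arguments: {"type":"object","properties":{"plan":{"type":"array","items":{"type":"array","items":{"type":"number"}}},"claw":{"type":"number"},"force":{"type":"number"}},"required":["plan"]}

```bash
ls; mkdir -p pics; python3 - <<'E'
from workcell import bot, viewer
import cv2
s=bot.observe(); print(s)
print(bot.grip_point_offset)
for n in ("side","top","wrist"):
    c=viewer.camera_info(n); print(n,c['K'].tolist() if hasattr(c['K'],'tolist') else c['K'],c['R'],c['t'])
    im=viewer.grab_frame(n); cv2.imwrite(f"pics/{n}0.png",im[:,:,::-1])
E
```

```text
pics
{'clock': 0.0, 'qpos': array([-1.36120752,  0.52203532, -0.03635112,  1.60001257,  0.02119636,
        1.02110595, -0.11277798]), 'qd': array([ 1.84515788e-04, -5.14360207e-04,  5.03069166e-05,  3.13621672e-04,
       -9.12926455e-04, -1.60403822e-04,  3.40355300e-04]), 'joint_efforts': array([ 5.29099256e-03, -9.27113056e+01,  1.98316634e+00, -3.69914997e+01,
        1.82186515e-02,  8.58931598e-03, -1.03641203e-04]), 'position': array([0.17252156, 0.60035552, 0.23071055]), 'tool_rot': array([-3.14041834e+00,  6.97352385e-05,  2.86183468e+00]), 'force': array([-0.42289053, -0.66466166,  0.47111183]), 'moment': array([-0.00318361,  0.01003637, -0.00024982]), 'grip_width': 0.08530522227368048}
0.0187
side [[385.7221180314562, 0.0, 316.6597979436536], [0.0, 385.7221180314562, 202.50593352404894], [0.0, 0.0, 1.0]] [[ 8.61339935e-01 -5.08028805e-01  4.98961421e-04]
 [-3.57288428e-01 -6.06464058e-01 -7.10314244e-01]
 [ 3.61162699e-01  6.11643752e-01 -7.03884526e-01]] [-0.4192397   0.26003026  0.83558819]
top [[371.3343566651835, 0.0, 316.34763665659796], [0.0, 371.3343566651835, 200.5548722843184], [0.0, 0.0, 1.0]] [[-0.0142991  -0.99987876 -0.00616472]
 [-0.98025532  0.01523398 -0.19714824]
 [ 0.19721825  0.00322396 -0.98035431]] [0.03245403 0.5144725  0.88006258]
wrist [[296.9772301119939, 0.0, 320.2654439454356], [0.0, 296.9772301119939, 194.28390085054045], [0.0, 0.0, 1.0]] [[ 2.76069914e-01  9.61137269e-01 -7.43952350e-04]
 [ 9.13576495e-01 -2.62168280e-01  3.10879044e-01]
 [ 2.98602395e-01 -8.65040084e-02 -9.50449192e-01]] [-0.62532969 -0.04041118  0.37932439]
```

View pics/side0.png

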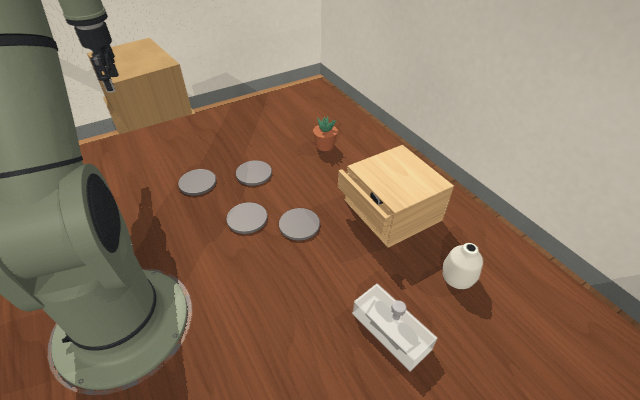

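View pics/top0.png

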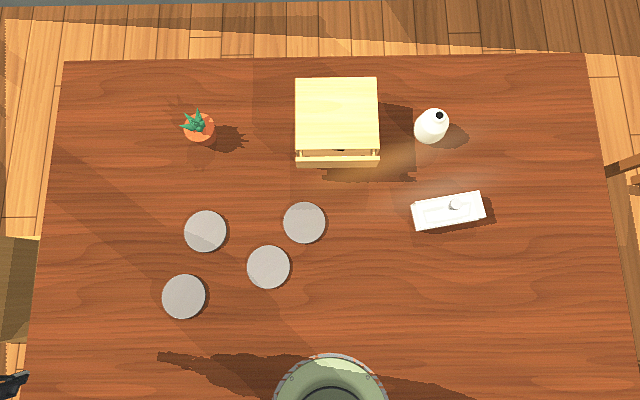

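View pics/wrist0.png

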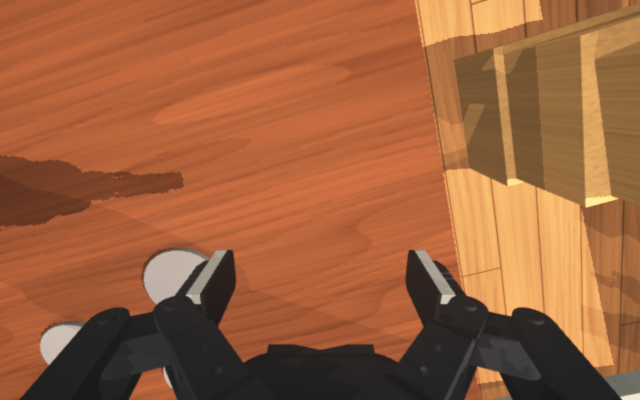

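```bash
cat > h.py <<'E'
import numpy as np, cv2
from workcell import bot, viewer
def cam(n):
    c=viewer.camera_info(n); return np.array(c['K']),np.array(c['R']),np.array(c['t'])
def ray(c,uv):
    K,R,t=c; d=R.T@np.linalg.solve(K,np.array([uv[0],uv[1],1.])); return -R.T@t,d
def onz(c,uv,z):
    o,d=ray(c,uv); return o+d*(z-o[2])/d[2]
def proj(c,X):
    K,R,t=c; p=K@(R@np.asarray(X,float)+t); return p[:2]/p[2]
def tri(rs):
    A=np.zeros((3,3));b=np.zeros(3)
    for o,d in rs:
        d=d/np.linalg.norm(d);P=np.eye(3)-np.outer(d,d);A+=P;b+=P@o
    X=np.linalg.solve(A,b)
    return X,[np.linalg.norm((np.eye(3)-np.outer(d,d)/(d@d))@(X-o)) for o,d in rs]
E
cat > a.py <<'E'
from h import *
T,S=cam('top'),cam('side')
t=cv2.imread('pics/top0.png'); s=cv2.imread('pics/side0.png')
res={}
for n,im,c in(('top',t,T),('side',s,S)):
    hsv=cv2.cvtColor(im,cv2.COLOR_BGR2HSV)
    m=((hsv[...,1]<45)&(hsv[...,2]>110)&(hsv[...,2]<215)).astype('uint8')*255
    m=cv2.morphologyEx(m,cv2.MORPH_OPEN,np.ones((5,5)))
    for k in cv2.findContours(m,cv2.RETR_EXTERNAL,cv2.CHAIN_APPROX_NONE)[0]:
        a=cv2.contourArea(k)
        if 300<a<2500:
            e=cv2.fitEllipse(k); p=onz(c,e[0],.01); print(n,np.round(e[0],1),np.round(e[1],1),p.round(4),np.hypot(*p[:2]).round(3))
for n,x0,y0,w,h in(('top',280,65,120,110),('side',320,130,150,130)):
    im=(t if n=='top' else s)[y0:y0+h,x0:x0+w]; cv2.imwrite(f'pics/{n}_crop.png',cv2.resize(im,None,fx=5,fy=5,interpolation=cv2.INTER_CUBIC))
E
python3 a.py
```

```text
top [183.2 296. ] [41.4 44.8] [0.2851 0.361  0.01  ] 0.46
top [268.  265.7] [40.  41.1] [0.3566 0.1498 0.01  ] 0.387
top [206.3 231.2] [36.1 42.5] [0.4469 0.3104 0.01  ] 0.544
top [304.  221.8] [39.4 40.7] [0.4677 0.0577 0.01  ] 0.471
side [393.5 326.5] [45.1 85.4] [ 0.4943 -0.3081  0.01  ] 0.582
side [179.7 304.7] [10.1 43.4] [ 0.1186 -0.0264  0.01  ] 0.122
side [461.8 270.4] [33.5 40.4] [ 0.7253 -0.2775  0.01  ] 0.777
side [298.8 223. ] [28.8 39.8] [0.4633 0.0541 0.01  ] 0.466
side [246.4 216.7] [27.8 39.8] [0.3519 0.1462 0.01  ] 0.381
side [ 52.7 221. ] [25.7 98.9] [-0.1014  0.395   0.01  ] 0.408
side [196.5 180.7] [22.1 36.7] [0.2822 0.3579 0.01  ] 0.456
side [253.2 171.5] [21.5 34.8] [0.4448 0.3112 0.01  ] 0.543
side [  7.1 134. ] [12.3 60.5] [-0.1998  0.921   0.01  ] 0.942
```

View pics/top_crop.png

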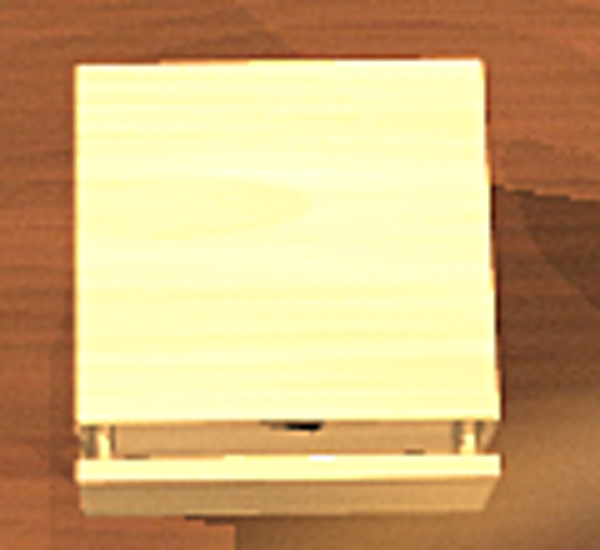

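View pics/side_crop.png

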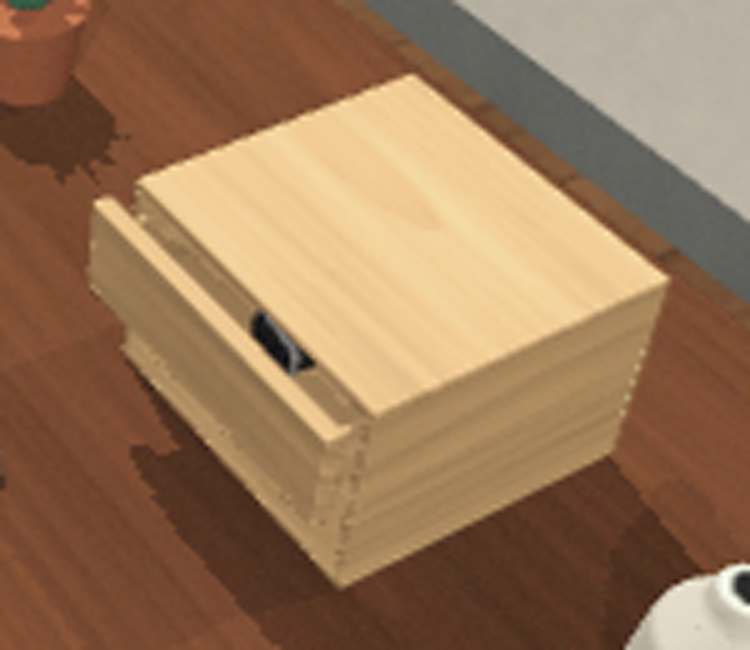

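```bash
cat > b.py <<'E'
from h import *
T,S=cam('top'),cam('side')
P={'cFL':((77,423),(140,182)),'cFR':((498,418),(376,414)),'cBL':((76,67),(413,74)),'cBR':((483,60),(667,280)),
'pTL':((78,478),(95,205)),'pTR':((500,476),(332,440)),'pBL':((86,515),(92,290)),'pBR':((492,512),(315,515))}
for k,(a,b) in P.items():
    a=(a[0]/5+280-.4,a[1]/5+65-.4); b=(b[0]/5+320-.4,b[1]/5+130-.4)
    X,r=tri([ray(T,a),ray(S,b)]); print(k,X.round(4),np.round(r,4), 'z=.13:',onz(T,a,.13).round(4)[:2],onz(S,b,.13).round(4)[:2])
def key(): pass
c=(285/5+320,342/5+130); print(onz(S,c,.09).round(4))
E
python3 b.py
```

```text
cFL [0.6251 0.0735 0.1247] [0.0002 0.0002] z=.13: [0.6234 0.0731] [0.621  0.0683]
cFR [ 0.6231 -0.1256  0.1278] [0.0003 0.0003] z=.13: [ 0.6226 -0.1254] [ 0.6212 -0.1271]
cBL [0.8089 0.0733 0.1265] [0. 0.] z=.13: [0.8069 0.073 ] [0.8052 0.0698]
cBR [ 0.807  -0.1266  0.1281] [0.0011 0.0011] z=.13: [ 0.8071 -0.1268] [ 0.8036 -0.1278]
pTL [0.5982 0.0737 0.1206] [0.0011 0.0011] z=.13: [0.5963 0.0727] [0.5906 0.0646]
pTR [ 0.5964 -0.1262  0.1247] [0.0007 0.0007] z=.13: [ 0.5941 -0.1249] [ 0.5935 -0.1299]
pBL [0.5983 0.0732 0.0603] [0.0006 0.0006] z=.13: [0.5782 0.069 ] [0.554  0.0107]
pBR [ 0.592  -0.1293  0.0781] [0.0001 0.0001] z=.13: [ 0.5766 -0.1204] [ 0.5593 -0.1619]
[ 0.6425 -0.0379  0.09  ]
```

Coaster candidates (top-view pixels, distance from the base):
- (206,231): 0.544 m
- (304,222): 0.471 m
- (184,296): 0.460 m
- (268,267): 0.387 m

I choose the one at (206,231), at about (0.446, 0.311). It is the farthest from the base, and it lies to the left of the tray with the box on the right. Next is a close crop of that choice, then the move.

```bash
python3 - <<'E'
import cv2,numpy as np
t=cv2.imread('pics/top0.png')[180:330,150:340]; cv2.imwrite('pics/cc.png',cv2.resize(t,None,fx=4,fy=4))
from h import *
K,R,t=cam('wrist'); C=-R.T@t; s=bot.observe(); print('cam pos',C, C-s['position'],'fwd',R[2])
E
```

```text
cam pos [0.09629345 0.62327191 0.37270431] [-0.07630843  0.02281821  0.1418238 ] fwd [ 0.29863263 -0.08636039 -0.95045275]
```

View pics/cc.png

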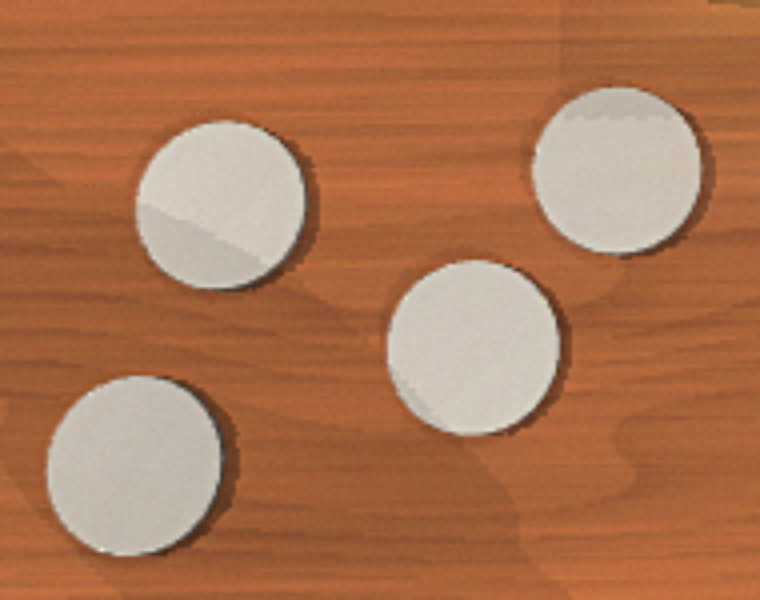

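move_arm(plan=[[0,0,0,0,0,-0.0446],[0,0,0,0,0,-0.0446],[-0.6,-1,0,0,0,0],[-0.6,-1,0,0,0,0],[-0.6,-1,0,0,0,0]], claw=1, force=40)

```text
clock: 0.65
position: [0.2181, 0.5246, 0.231]
tool_rot: [-3.141, -0.0, -3.141]
force: [0.4, 0.1, 0.6]
grip_width: 0.0124
```

The crop shows four identical granite discs. The target is the upper left one, centred at crop (221,205), which is top-view pixel (205,231). I continue to the drawer.

move_arm(plan=[[-0.6,-1,0,0,0,0],[-0.6,-1,0,0,0,0],[-0.6,-1,0,0,0,0],[-0.6,-1,0,0,0,0],[-0.6,-1,0,0,0,0]])

```text
clock: 1.15
position: [0.2932, 0.3996, 0.2312]
tool_rot: [-3.141, -0.0, -3.141]
force: [0.6, 1.3, -0.0]
grip_width: 0.0002
```

move_arm(plan=[[-0.6,-1,0,0,0,0],[-0.6,-1,0,0,0,0],[-0.6,-1,0,0,0,0],[-0.6,-1,0,0,0,0],[-0.6,-1,0,0,0,0]])

```text
clock: 1.65
position: [0.3682, 0.2746, 0.2313]
tool_rot: [-3.141, -0.0, -3.141]
force: [-0.0, 0.6, -0.5]
grip_width: -0.0001
```

move_arm(plan=[[-0.6,-1,0,0,0,0],[-0.6,-1,0,0,0,0],[-0.6,-1,0,0,0,0],[-0.6,-1,0,0,0,0],[-0.6,-1,0,0,0,0]])

```text
clock: 2.15
position: [0.4432, 0.1497, 0.2313]
tool_rot: [3.142, 0.0, -3.141]
force: [0.6, 0.9, -0.6]
grip_width: -0.0
```

move_arm(plan=[[-0.5,-1,0,0,0,0],[-0.5,-1,0,0,0,0],[-0.5,-1,0,0,0,0],[-0.5,-1,0.5,0,0,0],[0,0,1,0,0,0]])

```text
clock: 2.65
position: [0.4948, 0.0476, 0.1945]
tool_rot: [-3.141, 0.003, 3.138]
force: [0.8, 1.0, -0.5]
grip_width: 0.0001
```

move_arm(plan=[[-0.6,-1,1,0,0,0],[-0.6,-1,1,0,0,0],[-0.6,-0.95,1,0,0,0],[0,0,1,0,0,0],[0,0,0.55,0,0,0]])

```text
clock: 3.15
position: [0.537, -0.0235, 0.0781]
tool_rot: [-3.141, -0.002, 3.141]
force: [0.5, -0.1, 0.6]
grip_width: 0.0001
```

```bash
python3 - <<'E'
from h import *
s=bot.observe(); print(s['position'],s['tool_rot'],s['qpos'],s['force'])
for n in('side','wrist'):
    im=viewer.grab_frame(n)[:,:,::-1]; cv2.imwrite(f'pics/{n}1.png',im)
E
```

```text
[ 0.5370439  -0.02353502  0.07805643] [-3.14138256e+00 -2.37413880e-03  3.14082650e+00] [-0.1349756   0.60951887  0.09394991  1.95121491 -0.09691684  0.58748575
  1.59303393] [ 0.48531358 -0.07719517  0.64065117]
```

View pics/side1.png

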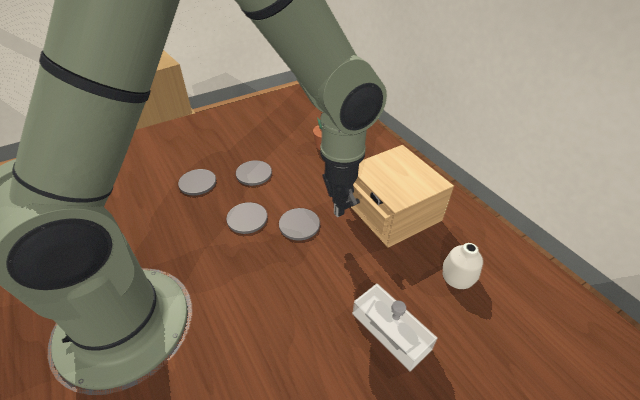

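View pics/wrist1.png

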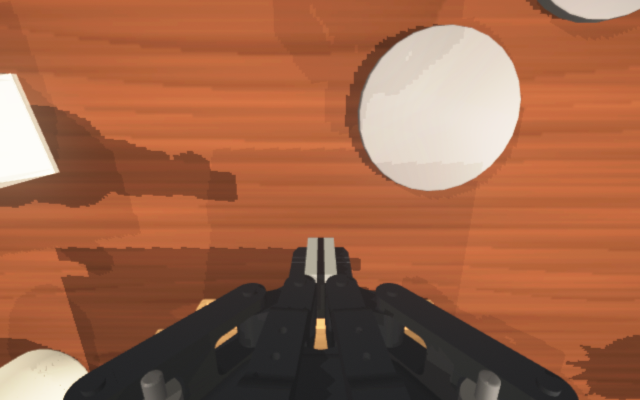

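The closed fingers stand in front of the panel, near side-view pixel (342,212), with nothing in between. I advance to contact.

move_arm(plan=[[-0.6,0,0,0,0,0],[-0.6,0,0,0,0,0],[-0.2,0,0,0,0,0],[-0.08,0,0,0,0,0],[-0.08,0,0,0,0,0]])

```text
clock: 3.75
position: [0.5765, -0.0227, 0.0805]
tool_rot: [3.142, 0.0, -3.141]
force: [0.1, -0.5, -0.8]
grip_width: -0.0004
```

move_arm(plan=[[-0.08,0,0,0,0,0],[-0.08,0,0,0,0,0],[-0.08,0,0,0,0,0]])

```text
clock: 4.05
position: [0.5827, -0.0229, 0.0801]
tool_rot: [-3.142, -0.0, -3.141]
force: [-4.3, 0.4, 2.2]
grip_width: -0.0002
```

move_arm(plan=[[-0.06,0,0,0,0,0],[-0.06,0,0,0,0,0],[0,0,0,0,0,0]])

```text
clock: 4.35
position: [0.5858, -0.0229, 0.0799]
tool_rot: [-3.142, -0.0, -3.141]
force: [-3.1, -1.0, 0.2]
grip_width: 0.0
```

move_arm(plan=[[-0.06,0,0,0,0,0],[0,0,0,0,0,0]])

```text
clock: 4.55
position: [0.5874, -0.023, 0.0799]
tool_rot: [-3.141, -0.0, -3.141]
force: [-3.7, -0.8, -0.7]
grip_width: -0.0003
```

move_arm(plan=[[-0.06,0,0,0,0,0],[0,0,0,0,0,0]])

```text
clock: 4.75
position: [0.589, -0.023, 0.08]
tool_rot: [-3.141, 0.0, -3.141]
force: [-2.8, -0.6, -1.8]
grip_width: 0.0002
```

move_arm(plan=[[-0.06,0,0,0,0,0],[0,0,0,0,0,0]])

```text
clock: 4.95
position: [0.5906, -0.0229, 0.08]
tool_rot: [-3.142, 0.0, -3.141]
force: [-3.0, -0.2, -1.1]
grip_width: -0.0002
```

move_arm(plan=[[-0.05,0,0,0,0,0],[0,0,0,0,0,0]])

```text
clock: 5.15
position: [0.5917, -0.0229, 0.08]
tool_rot: [3.142, 0.0, -3.141]
force: [-2.4, 0.2, -0.8]
grip_width: -0.0
```

move_arm(plan=[[-0.05,0,0,0,0,0],[0,0,0,0,0,0]])

```text
clock: 5.35
position: [0.593, -0.0229, 0.08]
tool_rot: [3.142, 0.0, -3.141]
force: [-2.2, -0.7, -1.6]
grip_width: -0.0002
```

move_arm(plan=[[-0.04,0,0,0,0,0],[0,0,0,0,0,0]])

```text
clock: 5.55
position: [0.594, -0.0228, 0.0801]
tool_rot: [3.142, 0.0, -3.141]
force: [-2.8, 0.0, -1.2]
grip_width: -0.0001
```

move_arm(plan=[[-0.04,0,0,0,0,0],[0,0,0,0,0,0]])

```text
clock: 5.75
position: [0.5945, -0.0229, 0.08]
tool_rot: [3.142, -0.001, -3.141]
force: [-6.8, -0.1, 1.8]
grip_width: 0.0007
```

move_arm(plan=[[-0.04,0,0,0,0,0],[0,0,0,0,0,0]])

```text
clock: 5.95
position: [0.5945, -0.023, 0.0797]
tool_rot: [-3.142, -0.003, -3.141]
force: [-12.8, -0.3, 2.8]
grip_width: -0.0003
```

The buffer is clearly felt at 12.8 N. I withdraw at a moderate pace.

move_arm(plan=[[0.2,0,0,0,0,0],[0.3,0,0,0,0,0],[0.4,0,0,0,0,0],[0.4,0,0,0,0,0],[0.4,0,0,0,0,0]])

```text
clock: 6.45
position: [0.5526, -0.0229, 0.0802]
tool_rot: [3.142, 0.0, -3.141]
force: [0.8, -0.0, 0.3]
grip_width: -0.0002
```

move_arm(plan=[[0.4,0,0,0,0,0],[0.4,0,0,0,0,0],[0.4,0,0,0,0,0],[0.4,0,0,0,0,0],[0.4,0,0,0,0,0]])

```text
clock: 6.95
position: [0.5025, -0.023, 0.0801]
tool_rot: [-3.142, 0.0, -3.141]
force: [0.8, 0.2, 0.0]
grip_width: -0.0002
```

```bash
python3 - <<'E'
from h import *
s=bot.observe(); print(s['position'],s['force'])
for n in('side','top'):
    im=viewer.grab_frame(n)[:,:,::-1]; cv2.imwrite(f'pics/{n}2.png',im)
cv2.imwrite('pics/side2c.png',cv2.resize(cv2.imread('pics/side2.png')[120:270,290:470],None,fx=4,fy=4))
E
```

```text
[ 0.5025235  -0.02297331  0.08006417] [0.75767467 0.18330533 0.0378071 ]
```

View pics/side2c.png

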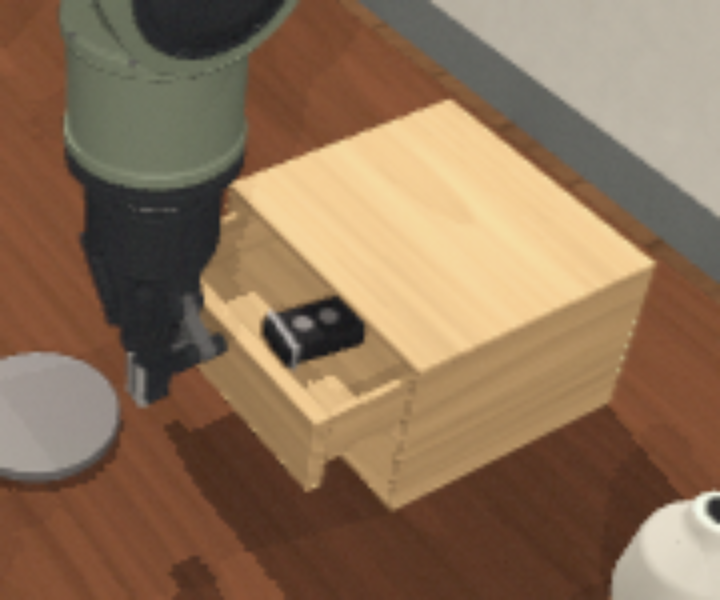

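```bash
python3 - <<'E'
from h import *
S,T=cam('side'),cam('top')
p=(313/4+290-.4,425/4+120-.4); print(onz(S,p,.1235).round(4))
cv2.imwrite('pics/top2c.png',cv2.resize(cv2.imread('pics/top2.png')[65:215,250:430],None,fx=4,fy=4))
E
```

```text
[ 0.547  -0.1249  0.1235]
```

View pics/top2c.png

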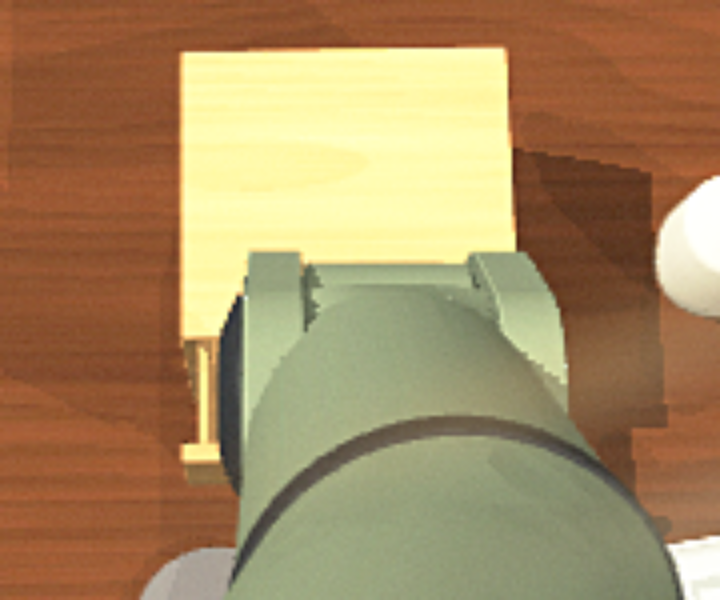

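```bash
python3 - <<'E'
from h import *
S,T=cam('side'),cam('top')
for y in(463,445): print(onz(T,(182/4+250-.4,y/4+65-.4),.1235).round(4))
# key in side: fob top corners estimate
for p in((300,365),(268,325),(362,335),(330,300)): print(onz(S,(p[0]/4+290-.4,p[1]/4+120-.4),.091).round(4))
E
```

```text
[0.5493 0.0735 0.1235]
[0.5602 0.0735 0.1235]
[ 0.589  -0.0586  0.091 ]
[ 0.592  -0.0197  0.091 ]
[ 0.6377 -0.057   0.091 ]
[ 0.6394 -0.0211  0.091 ]
```

The drawer stands out about 48 mm, with the panel's outer face at x≈0.548. The key lies around (0.615, -0.039). I raise, turn the jaws to world x, and take the panel left of the key.

move_arm(plan=[[0,0,-0.64,0,0,0.04545],[0,0,-0.64,0,0,0.04545],[0,0,-0.64,0,0,0.04545],[0,0,-0.64,0,0,0.04545],[0,0,-0.64,0,0,0.04545]], claw=0.18)

```text
clock: 7.55
position: [0.5037, -0.0229, 0.1608]
tool_rot: [3.141, 0.0, 2.422]
force: [0.2, -0.1, 0.7]
grip_width: 0.0353
```

move_arm(plan=[[0,0,0,0,0,0.04545],[0,0,0,0,0,0.04545],[0,0,0,0,0,0.04545],[0,0,0,0,0,0.04545],[0,0,0,0,0,0.04545]])

```text
clock: 8.05
position: [0.5037, -0.0229, 0.1602]
tool_rot: [3.141, 0.0, 1.708]
force: [-0.1, -0.3, -0.6]
grip_width: 0.0351
```

move_arm(plan=[[0,0,0,0,0,0.04545],[0.9,1,0,0,0,0],[0.8,1,0,0,0,0],[0,0,0,0,0,0]])

```text
clock: 8.45
position: [0.556, 0.0228, 0.1598]
tool_rot: [3.14, -0.0, 1.575]
force: [-0.4, -0.5, 0.4]
grip_width: 0.0348
```

move_arm(plan=[[0,-0.05,0.8,0,0,0],[0,0,0.8,0,0,0],[0,0,0.5,0,0,0],[0,0,0.4,0,0,0],[0,0,0,0,0,0]])

```text
clock: 8.95
position: [0.5517, 0.0194, 0.0967]
tool_rot: [-3.14, 0.0, 1.571]
force: [-0.5, 0.1, -0.9]
grip_width: 0.035
```

```bash
python3 - <<'E'
from h import *
s=bot.observe(); print(s['position'],s['force'])
for n in('side','wrist'):
    im=viewer.grab_frame(n)[:,:,::-1]; cv2.imwrite(f'pics/{n}3.png',im)
cv2.imwrite('pics/side3c.png',cv2.resize(cv2.imread('pics/side3.png')[120:270,290:470],None,fx=4,fy=4))
E
```

```text
[0.5516895  0.01936875 0.09671358] [-0.46373416  0.13098468 -0.88589923]
```

View pics/side3c.png

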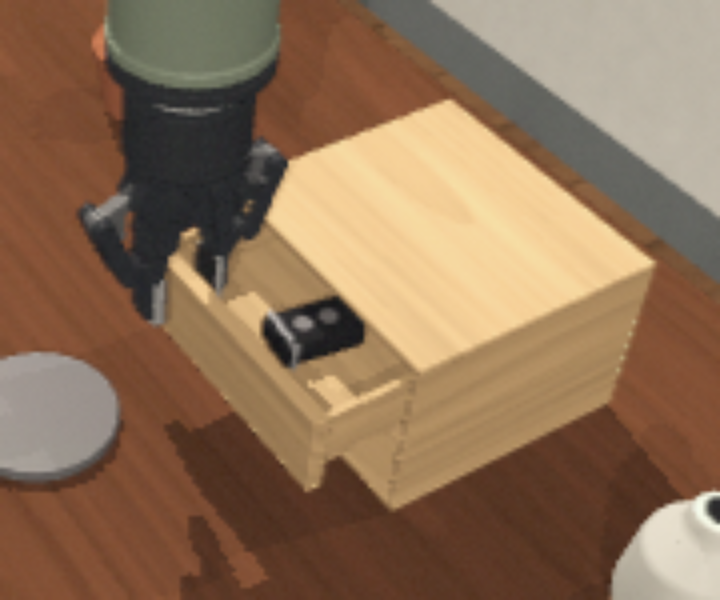

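View pics/wrist3.png

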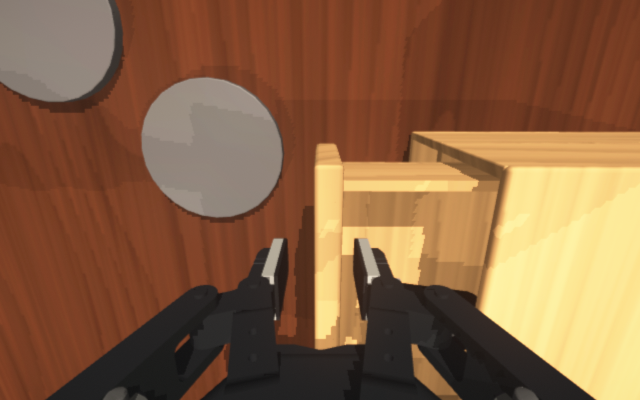

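The pads stand on either side of the panel: wrist pads at columns 275 and 365, panel at 315–342. I close and pull.

move_arm(plan=[[0,0,0,0,0,0],[0,0,0,0,0,0],[0,0,0,0,0,0],[0,0,0,0,0,0]], claw=1, force=40)

```text
clock: 9.45
position: [0.5527, 0.0196, 0.0983]
tool_rot: [3.14, -0.0, 1.571]
force: [-0.6, -0.8, 7.7]
grip_width: 0.0113
```

move_arm(plan=[[0,-0.2,0,0,0,0],[0,-0.4,0,0,0,0],[0,-0.5,0,0,0,0],[0,-0.5,0,0,0,0],[0,-0.4,0,0,0,0]])

```text
clock: 9.95
position: [0.5021, 0.0197, 0.0983]
tool_rot: [3.14, -0.001, 1.571]
force: [0.7, -0.2, 7.3]
grip_width: 0.0112
```

move_arm(plan=[[0,-0.3,0,0,0,0],[0,-0.2,0,0,0,0],[0,-0.1,0,0,0,0]])

```text
clock: 10.25
position: [0.4873, 0.0198, 0.0983]
tool_rot: [3.14, -0.001, 1.571]
force: [1.0, 0.6, 7.6]
grip_width: 0.0113
```

move_arm(plan=[[0,-0.1,0,0,0,0],[0,-0.1,0,0,0,0],[0,0,0,0,0,0]])

```text
clock: 10.55
position: [0.4826, 0.0197, 0.0983]
tool_rot: [3.14, -0.001, 1.571]
force: [-1.0, 0.7, 11.6]
grip_width: 0.0116
```

move_arm(plan=[[0,-0.08,0,0,0,0],[0,0,0,0,0,0]])

```text
clock: 10.75
position: [0.4825, 0.0197, 0.0983]
tool_rot: [3.136, 0.0, 1.571]
force: [14.1, 1.2, -5.1]
grip_width: 0.0115
```

move_arm(plan=[[0,-0.08,0,0,0,0],[0,0,0,0,0,0]])

```text
clock: 10.95
position: [0.4825, 0.0197, 0.0984]
tool_rot: [3.132, 0.001, 1.572]
force: [28.1, -0.2, -21.6]
grip_width: 0.0113
```

That is the hard stop. I relax the pull, open the jaws and rise.

move_arm(plan=[[0,0.2,0,0,0,0],[0,0,0,0,0,0]])

```text
clock: 11.15
position: [0.4843, 0.0198, 0.0983]
tool_rot: [3.139, -0.001, 1.571]
force: [0.6, 0.9, 11.4]
grip_width: 0.011
```

move_arm(plan=[[0,0,0,0,0,0],[0,0,0,0,0,0],[0,0,0,0,0,0]], claw=0.18)

```text
clock: 11.45
position: [0.483, 0.0195, 0.0976]
tool_rot: [-3.142, -0.0, 1.571]
force: [0.8, 0.4, 0.2]
grip_width: 0.0346
```

move_arm(plan=[[0,0,-0.6,0,0,0],[0,0,-1,0,0,0],[0,0,-1,0,0,0],[0,0,-1,0,0,0],[0,0,-1,0,0,0]])

```text
clock: 11.95
position: [0.4828, 0.0195, 0.2135]
tool_rot: [-3.141, 0.0, 1.571]
force: [-0.2, 0.9, 0.8]
grip_width: 0.0349
```

move_arm(plan=[[0,0,-1,0,0,0],[-0.5,1,0,0,0,0],[0,0,0,0,0,0]])

```text
clock: 12.25
position: [0.5101, 0.0063, 0.2383]
tool_rot: [3.139, 0.0, 1.571]
force: [-0.2, -0.2, -1.7]
grip_width: 0.035
```

```bash
python3 - <<'E'
from h import *
s=bot.observe(); print(s['position'],s['tool_rot'],s['force'])
K,R,t=cam('wrist'); np.savez('w4.npz',K=K,R=R,t=t)
for n in('wrist','side'):
    im=viewer.grab_frame(n)[:,:,::-1]; cv2.imwrite(f'pics/{n}4.png',im)
cv2.imwrite('pics/side4c.png',cv2.resize(cv2.imread('pics/side4.png')[120:270,290:470],None,fx=4,fy=4))
E
```

```text
[0.51006991 0.00629194 0.23831579] [3.13912795e+00 2.42548478e-04 1.57113133e+00] [-0.22799828 -0.16383045 -1.6983503 ]
```

View pics/side4c.png

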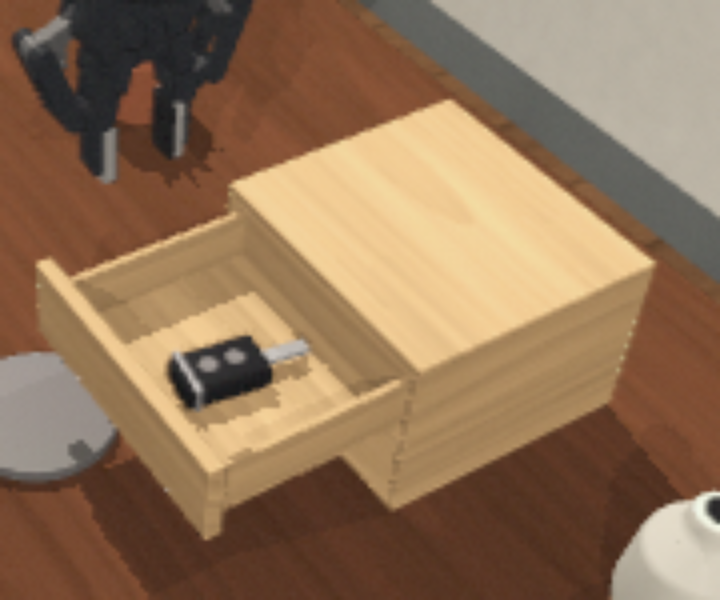

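View pics/wrist4.png

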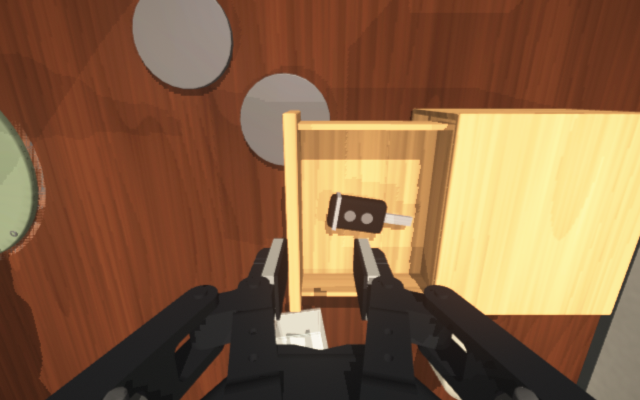

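The drawer is fully open. The key shows in the wrist view with the fob at (358,213) and the blade toward (413,220). In the side crop the buttons are at (208,363) and (235,355). I triangulate next.

```bash
cat > k.py <<'E'
from h import *
z=np.load('w4.npz'); W=(z['K'],z['R'],z['t']); S=cam('side')
w=cv2.imread('pics/wrist4.png'); s=cv2.imread('pics/side4.png')
cs=(lambda p:(p[0]/4+290-.4,p[1]/4+120-.4))
cv2.imwrite('pics/w4c.png',cv2.resize(w[180:250,300:440],None,fx=5,fy=5,interpolation=cv2.INTER_CUBIC))
for n,a,b in(('b1',(350.3,215.7),cs((208,363))),('b2',(367,218),cs((235,355))),('tip',(412.5,221),cs((306,348)))):
    X,r=tri([ray(W,a),ray(S,b)]); print(n,X.round(4),np.round(r,4))
for n,im,c,(x0,x1,y0,y1) in(('w',w,W,(322,392,185,240)),('s',s,S,(325,362,195,228))):
    g=cv2.cvtColor(im,cv2.COLOR_BGR2HSV)[...,2][y0:y1,x0:x1]
    m=(g<60).astype('uint8'); m=cv2.morphologyEx(m,cv2.MORPH_CLOSE,np.ones((7,7)))
    k=max(cv2.findContours(m,cv2.RETR_EXTERNAL,cv2.CHAIN_APPROX_NONE)[0],key=cv2.contourArea)+np.array([x0,y0])
    r=cv2.minAreaRect(k); print(n,r); 
    for p in cv2.boxPoints(r): print(p,onz(c,p,.091).round(4))
E
python3 k.py
```

```text
b1 [ 0.5412 -0.0301  0.0929] [0.0011 0.0011]
b2 [ 0.559  -0.0328  0.093 ] [0.0008 0.0008]
tip [ 0.6096 -0.0409  0.0811] [0.0021 0.0021]Traceback (most recent call last):
  File "k.py", line 11, in <module>
    k=max(cv2.findContours(m,cv2.RETR_EXTERNAL,cv2.CHAIN_APPROX_NONE)[0],key=cv2.contourArea)+np.array([x0,y0])
      ~~~^^^^^^^^^^^^^^^^^^^^^^^^^^^^^^^^^^^^^^^^^^^^^^^^^^^^^^^^^^^^^^^^^^^^^^^^^^^^^^^^^^^^
ValueError: max() iterable argument is empty
```

View pics/w4c.png

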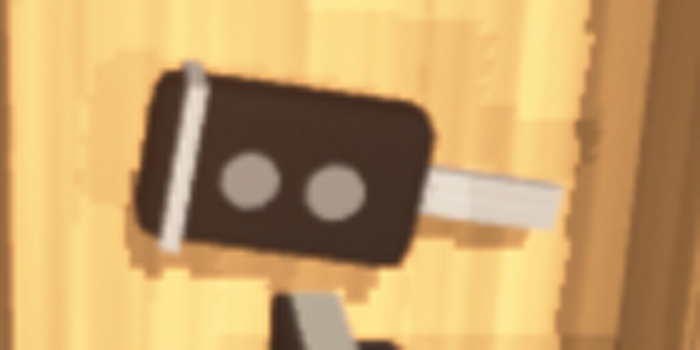

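```bash
python3 - <<'E'
from h import *
z=np.load('w4.npz'); W=(z['K'],z['R'],z['t'])
f=lambda p:(300+p[0]/5-.4,180+p[1]/5-.4)
P={n:onz(W,f(p),.092)[:2] for n,p in dict(TL=(150,70),TR=(437,105),BR=(408,268),BL=(132,240),b1=(250,181),b2=(335,193)).items()}
for n in P: print(n,P[n].round(4))
print('c',np.mean([P[k] for k in('TL','TR','BR','BL')],0).round(4), 'yaw',np.arctan2(*(P['b2']-P['b1'])[::-1]),np.arctan2(*(P['BR']-P['BL'])[::-1]),'w',np.linalg.norm(P['TL']-P['BL']),'l',np.linalg.norm(P['BR']-P['BL']))
print('tip',onz(W,f((558,207)),.083).round(4))
print(bot.observe()['clock'])
E
```

```text
TL [ 0.5204 -0.0067]
TR [ 0.5795 -0.0143]
BR [ 0.5759 -0.0511]
BL [ 0.517  -0.0445]
b1 [ 0.5416 -0.0311]
b2 [ 0.5595 -0.0338]
c [ 0.5482 -0.0292] yaw -0.15129277342500108 -0.11154936654349812 w 0.03800217496365313 l 0.05931230972772552
tip [ 0.6097 -0.0409  0.083 ]
12.35
```

move_arm(plan=[[-0.75,0.79,0,0,0,0],[-0.75,0.79,0,0,0,0],[0,0,0.4,0,0,-0.0455],[0,0,0.4,0,0,-0.0455],[0,0,0.4,0,0,-0.0455]], claw=-0.5)

```text
clock: 12.85
position: [0.5469, -0.0302, 0.2068]
tool_rot: [-3.141, -0.0, 2.006]
force: [0.9, -0.9, -0.4]
grip_width: 0.0642
```

move_arm(plan=[[0,0,0.4,0,0,-0.0455],[0,0,0.4,0,0,-0.0455],[0,0,0,0,0,-0.0455],[0,0,0,0,0,-0.0455],[0,0,0,0,0,-0.0455]])

```text
clock: 13.35
position: [0.5468, -0.0301, 0.1872]
tool_rot: [-3.141, -0.001, 2.721]
force: [-0.2, -1.1, 0.9]
grip_width: 0.0639
```

move_arm(plan=[[0,0,0,0,0,-0.0455],[0,0,0,0,0,-0.0455],[0,0,0,0,0,0]])

```text
clock: 13.65
position: [0.547, -0.0303, 0.1874]
tool_rot: [3.141, -0.001, 3.003]
force: [-0.2, -0.0, -0.4]
grip_width: 0.0642
```

```bash
python3 - <<'E'
from h import *
s=bot.observe(); print(s['position'],s['tool_rot'],s['qpos'])
K,R,t=cam('wrist'); np.savez('w5.npz',K=K,R=R,t=t)
im=viewer.grab_frame('wrist')[:,:,::-1]; cv2.imwrite('pics/wrist5.png',im)
E
```

```text
[ 0.54700812 -0.03030488  0.18737497] [ 3.14145228e+00 -6.97924312e-04  3.00346337e+00] [-0.22801019  0.46473942  0.23831327  1.85899588 -0.14353722  0.83506292
  1.51526867]
```

View pics/wrist5.png

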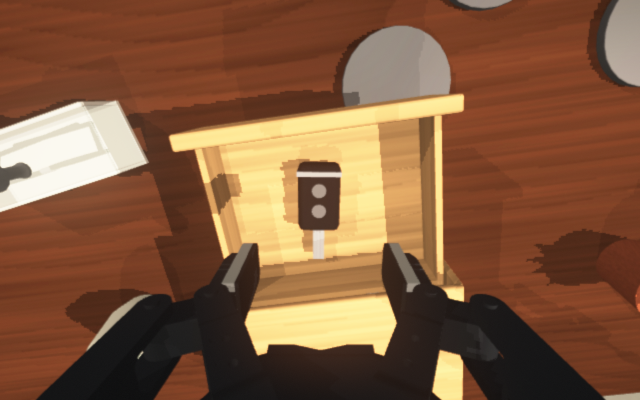

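The key points straight along the image at column 319, midway between the pads. I check its position, then go down.

```bash
python3 - <<'E'
from h import *
z=np.load('w5.npz'); W=(z['K'],z['R'],z['t'])
for n,p,h in(('front',(319,163),.092),('back',(319,230),.092),('b1',(319,191),.093),('b2',(319,211.5),.093),('tip',(318.5,258),.085)): print(n,onz(W,p,h).round(4))
E
```

```text
front [ 0.5185 -0.0266  0.092 ]
back [ 0.5775 -0.0349  0.092 ]
b1 [ 0.5418 -0.0298  0.093 ]
b2 [ 0.5599 -0.0324  0.093 ]
tip [ 0.6089 -0.0398  0.085 ]
```

move_arm(plan=[[-0.04,0,1,0,0,0],[0,0,1,0,0,0],[0,0,1,0,0,0],[0,0,0.7,0,0,0],[0,0,0.5,0,0,0]])

```text
clock: 14.2
position: [0.5479, -0.0305, 0.0812]
tool_rot: [-3.141, -0.001, 2.997]
force: [0.4, -0.1, 0.6]
grip_width: 0.0639
```

move_arm(plan=[[0,0,0.3,0,0,0],[0,0,0,0,0,0]])

```text
clock: 14.4
position: [0.5483, -0.0305, 0.0745]
tool_rot: [-3.141, -0.001, 2.999]
force: [-0.3, -0.2, 0.6]
grip_width: 0.0636
```

move_arm(plan=[[0,0,0,0,0,0],[0,0,0,0,0,0],[0,0,0,0,0,0],[0,0,0,0,0,0],[0,0,0,0,0,0]], claw=1, force=30)

```text
clock: 14.9
position: [0.5492, -0.0305, 0.0759]
tool_rot: [3.141, 0.001, 3.001]
force: [-0.5, 0.2, 7.0]
grip_width: 0.0351
```

move_arm(plan=[[0,0,-0.4,0,0,0],[0,0,-0.8,0,0,0],[0,0,-0.8,0,0,0],[0,0,-0.8,0,0,0],[0,0,-0.8,0,0,0]])

```text
clock: 15.4
position: [0.5485, -0.0306, 0.1668]
tool_rot: [3.141, 0.0, 3.001]
force: [-0.7, -0.0, -1.2]
grip_width: 0.0351
```

```bash
python3 - <<'E'
from h import *
s=bot.observe(); print(s['position'],s['tool_rot'],s['qpos'])
for n in('side','wrist'):
    im=viewer.grab_frame(n)[:,:,::-1]; cv2.imwrite(f'pics/{n}6.png',im)
cv2.imwrite('pics/side6c.png',cv2.resize(cv2.imread('pics/side6.png')[120:270,270:450],None,fx=4,fy=4))
E
```

```text
[ 0.54852894 -0.03057475  0.16676152] [3.14145109e+00 4.98282232e-04 3.00056533e+00] [-0.22288629  0.4948816   0.23356504  1.87367668 -0.15545232  0.79000047
  1.5230691 ]
```

View pics/side6c.png

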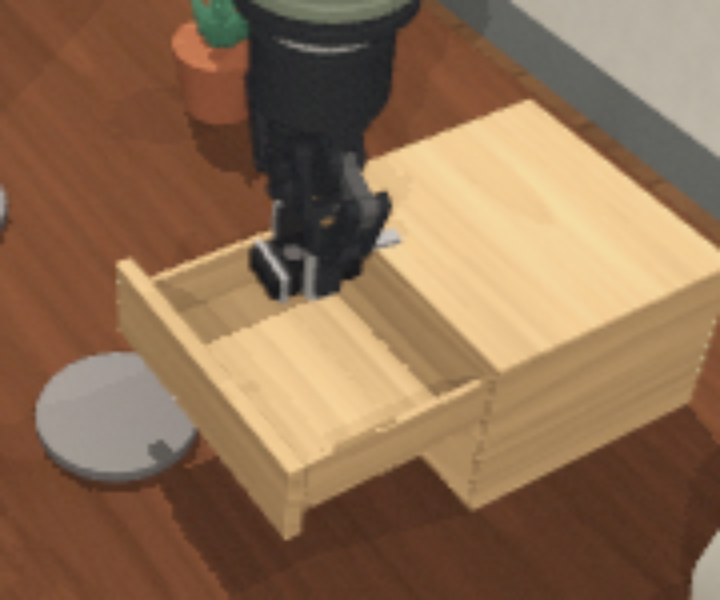

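View pics/wrist6.png

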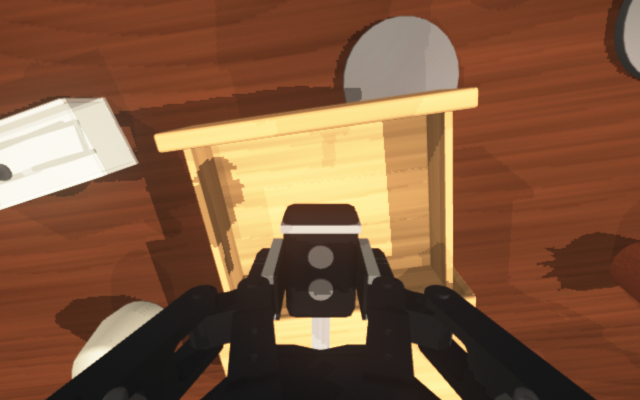

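The key is held level in the jaws (wrist view, fob at (320,260), blade pointing down the image). It hangs well above the drawer. I carry it to the coaster.

move_arm(plan=[[0,0,-0.8,0,0,0],[0.3,0.5,-0.5,0,0,0],[0.46,1,0,0,0,0],[0.46,1,0,0,0,0],[0.46,1,0,0,0,0]])

```text
clock: 16.0
position: [0.5187, 0.0628, 0.1976]
tool_rot: [3.142, -0.0, 3.0]
force: [0.9, 0.1, -0.4]
grip_width: 0.0355
```

move_arm(plan=[[0.46,1,0,0,0,0],[0.46,1,0,0,0,0],[0.46,1,0,0,0,0],[0.46,1,0,0,0,0],[0.46,1,0,0,0,0]])

```text
clock: 16.5
position: [0.4793, 0.1947, 0.1975]
tool_rot: [-3.141, -0.0, 3.001]
force: [0.3, 0.3, -0.5]
grip_width: 0.0352
```

move_arm(plan=[[0.46,1,0,0,0,0],[0.46,1,0,0,0,0],[0.46,0.9,0,0,0,0],[0.3,0.6,0,0,0,0],[0,0,0,0,0,0]])

```text
clock: 17.0
position: [0.4494, 0.2885, 0.1973]
tool_rot: [3.141, -0.001, 3.004]
force: [0.5, -0.7, -0.6]
grip_width: 0.0353
```

```bash
python3 - <<'E'
from h import *
s=bot.observe(); print(s['position'],s['tool_rot'],s['force'])
K,R,t=cam('wrist'); np.savez('w7.npz',K=K,R=R,t=t)
for n in('wrist','top'):
    im=viewer.grab_frame(n)[:,:,::-1]; cv2.imwrite(f'pics/{n}7.png',im)
E
```

```text
[0.44939333 0.28851002 0.19731492] [ 3.14125678e+00 -7.20292613e-04  3.00394704e+00] [ 0.51724567 -0.7366666  -0.61479185]
```

View pics/wrist7.png

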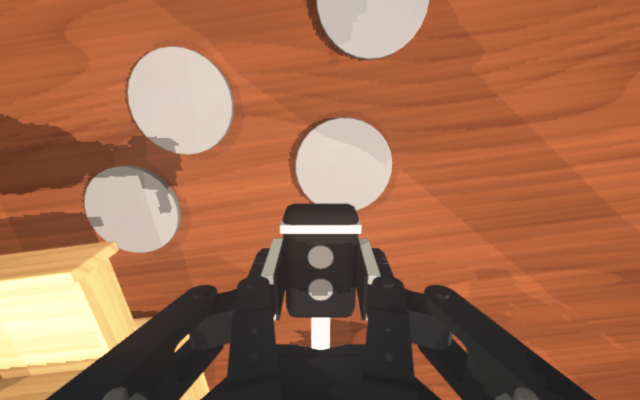

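View pics/top7.png

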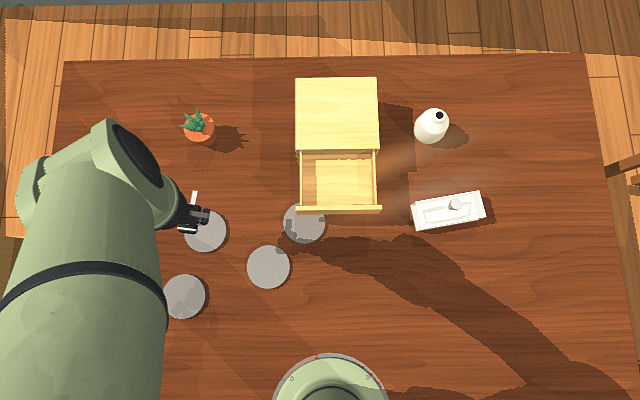

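Drawer is still open, and the key hangs over the target coaster (wrist view disc at (343,165)). I measure the coaster from the wrist view and compare with the earlier views, and also find where the key sits in the tool frame.

```bash
python3 - <<'E'
from h import *
z=np.load('w7.npz'); W=(z['K'],z['R'],z['t']); T,S=cam('top'),cam('side')
im=cv2.imread('pics/wrist7.png')
h=cv2.cvtColor(im,cv2.COLOR_BGR2HSV)
m=((h[...,1]<60)&(h[...,2]>110)).astype('uint8')*255; m[202:]=0
ks=[k for k in cv2.findContours(m,cv2.RETR_EXTERNAL,cv2.CHAIN_APPROX_NONE)[0] if cv2.pointPolygonTest(k,(343,165),False)>0]
k=ks[0].reshape(-1,2); k=k[k[:,1]<200].astype(np.float32)
e=cv2.fitEllipse(k); print(e, onz(W,e[0],.01).round(4))
# in-plane rim circle fit
P=np.array([onz(W,p,.01)[:2] for p in k]); A=np.c_[2*P,np.ones(len(P))]; s=np.linalg.lstsq(A,(P**2).sum(1),rcond=None)[0]; print('circle',s[:2],np.sqrt(s[2]+s[:2]@s[:2]))
t=(205.6,231.2); X,r=tri([ray(W,e[0]),ray(T,t),ray(S,(253.2,171.5))]); print('3view',X.round(4),r)
# key
pos=np.array([.4494,.2885,.1973])
for n,p,hh in(('b1',(320.5,257.5),.0175),('b2',(320.5,290),.0175),('front',(320,206),.016)):
    q=onz(W,p,pos[2]+hh-0.0); print(n,q.round(4))
E
```

```text
((343.32861328125, 164.41847229003906), (92.89082336425781, 95.31848907470703), 67.21199035644531) [0.4457 0.3162 0.01  ]
circle [0.44830813 0.31580818] 0.053685128317960185
3view [0.4469 0.3152 0.0057] [np.float64(0.0011551190055749986), np.float64(0.0017875261163225334), np.float64(0.0007574992950146315)]
b1 [0.4423 0.2904 0.2148]
b2 [0.4602 0.2879 0.2148]
front [0.4171 0.2937 0.2133]
```

The measurements agree on (0.447, 0.314), with a top height of 6 to 10 mm. I shift about 24 mm and go down.

move_arm(plan=[[0.17,0.97,0.6,0,0,0],[0,0,1,0,0,0],[0,0,1,0,0,0],[0,0,1,0,0,0],[0,0,1,0,0,0]])

```text
clock: 17.6
position: [0.4503, 0.3097, 0.0817]
tool_rot: [-3.141, 0.0, 2.999]
force: [-0.4, -0.0, -0.6]
grip_width: 0.0352
```

move_arm(plan=[[0,0,0.8,0,0,0],[0,0,0.7,0,0,0],[0,0,0.5,0,0,0],[0,0,0.3,0,0,0],[0,0,0,0,0,0]])

```text
clock: 18.1
position: [0.4497, 0.3103, 0.0245]
tool_rot: [-3.141, -0.001, 3.0]
force: [-0.4, 0.7, -1.2]
grip_width: 0.0354
```

move_arm(plan=[[0.12,0.1,0.12,0,0,0],[0,0,0.12,0,0,0],[0,0,0.08,0,0,0],[0,0,0,0,0,0]])

```text
clock: 18.5
position: [0.4472, 0.3139, 0.0171]
tool_rot: [3.142, 0.0, 3.001]
force: [-0.0, 0.3, -0.5]
grip_width: 0.0355
```

move_arm(plan=[[0,0,0.06,0,0,0],[0,0,0,0,0,0]])

```text
clock: 18.7
position: [0.4472, 0.3138, 0.0155]
tool_rot: [-3.142, 0.0, 3.001]
force: [0.2, 0.5, -0.8]
grip_width: 0.0355
```

move_arm(plan=[[0,0,0.06,0,0,0],[0,0,0,0,0,0]])

```text
clock: 18.9
position: [0.4472, 0.3138, 0.0139]
tool_rot: [-3.142, -0.0, 3.001]
force: [-0.0, 0.0, -0.3]
grip_width: 0.0353
```

move_arm(plan=[[0,0,0.04,0,0,0],[0,0,0,0,0,0]])

```text
clock: 19.1
position: [0.4472, 0.3138, 0.0129]
tool_rot: [-3.141, -0.0, 3.001]
force: [-0.1, -0.8, 0.1]
grip_width: 0.0354
```

move_arm(plan=[[0,0,0.04,0,0,0],[0,0,0,0,0,0]])

```text
clock: 19.3
position: [0.4471, 0.3138, 0.0119]
tool_rot: [-3.142, -0.0, 3.001]
force: [-0.3, -0.0, -1.4]
grip_width: 0.0353
```

move_arm(plan=[[0,0,0.03,0,0,0],[0,0,0,0,0,0]])

```text
clock: 19.5
position: [0.4472, 0.3138, 0.0112]
tool_rot: [-3.141, -0.0, 3.001]
force: [-0.3, -0.1, -0.8]
grip_width: 0.0352
```

move_arm(plan=[[0,0,0.03,0,0,0],[0,0,0,0,0,0]])

```text
clock: 19.7
position: [0.4472, 0.3138, 0.0105]
tool_rot: [-3.142, -0.0, 3.001]
force: [0.2, -0.3, -0.9]
grip_width: 0.0358
```

move_arm(plan=[[0,0,0.03,0,0,0],[0,0,0,0,0,0]])

```text
clock: 19.9
position: [0.4472, 0.3139, 0.01]
tool_rot: [3.141, 0.0, 3.001]
force: [-0.9, -0.1, 5.1]
grip_width: 0.0354
```

Contact is felt at 5 N. I release and withdraw.

move_arm(plan=[[0,0,0,0,0,0],[0,0,0,0,0,0],[0,0,0,0,0,0],[0,0,0,0,0,0]], claw=-0.4)

```text
clock: 20.3
position: [0.4472, 0.3138, 0.0098]
tool_rot: [-3.142, -0.0, 3.001]
force: [0.4, 0.5, 0.4]
grip_width: 0.0598
```

move_arm(plan=[[0,0,-0.2,0,0,0],[0,0,-0.6,0,0,0],[0,0,-1,0,0,0],[0,0,-1,0,0,0],[0,0,-1,0,0,0]])

```text
clock: 20.8
position: [0.4472, 0.3138, 0.107]
tool_rot: [3.141, 0.0, 3.001]
force: [0.1, 0.2, 0.6]
grip_width: 0.06
```

move_arm(plan=[[0,0,-1,0,0,0],[-1,0,-1,0,0,0],[-1,0,-1,0,0,0],[0,0,0,0,0,0],[0,0,0,0,0,0]])

```text
clock: 21.3
position: [0.4968, 0.3067, 0.1808]
tool_rot: [3.141, 0.001, 3.0]
force: [0.4, 0.6, -0.0]
grip_width: 0.0599
```

```bash
python3 - <<'E'
from h import *
s=bot.observe(); print(s['position'],s['tool_rot'],s['force'],s['clock'])
K,R,t=cam('wrist'); np.savez('w8.npz',K=K,R=R,t=t)
for n in('wrist','side','top'):
    im=viewer.grab_frame(n)[:,:,::-1]; cv2.imwrite(f'pics/{n}8.png',im)
E
```

```text
[0.49681309 0.3066504  0.18081651] [3.14060738e+00 7.67820686e-04 3.00001865e+00] [ 0.40012263  0.5724777  -0.04304827] 21.3
```

View pics/wrist8.png

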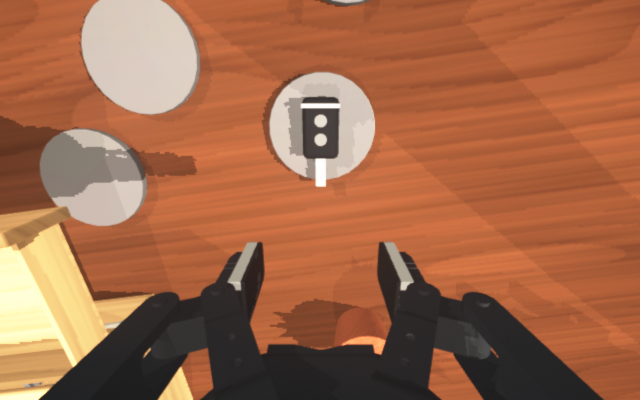

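View pics/side8.png

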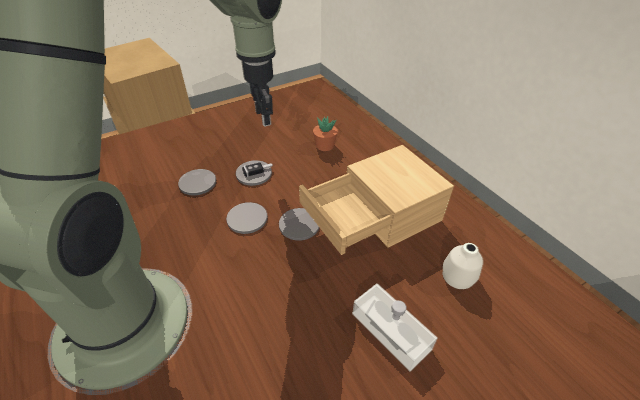

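The fob (wrist view (321,127)) lies on the disc centred at (322,125). The drawer is open, and the box, diffuser and plant have not moved. A last numeric check follows.

```bash
python3 - <<'E'
from h import *
z=np.load('w8.npz'); W=(z['K'],z['R'],z['t'])
c=onz(W,(322,126),.01); f=onz(W,(321,128),.028); print(c,f,np.linalg.norm((c-f)[:2]))
a,b=cv2.imread('pics/side0.png')[140:200,225:285],cv2.imread('pics/side8.png')[140:200,225:285]
cv2.imwrite('pics/end.png',cv2.resize(np.hstack([a,b]),None,fx=6,fy=6))
T=cam('top'); im=cv2.imread('pics/top8.png'); cv2.imwrite('pics/end2.png',cv2.resize(im[60:260,160:500],None,fx=2.3,fy=2.3))
E
```

```text
[0.44655116 0.31658875 0.01      ] [0.44665959 0.31547187 0.028     ] 0.0011221359292985518
```

View pics/end.png

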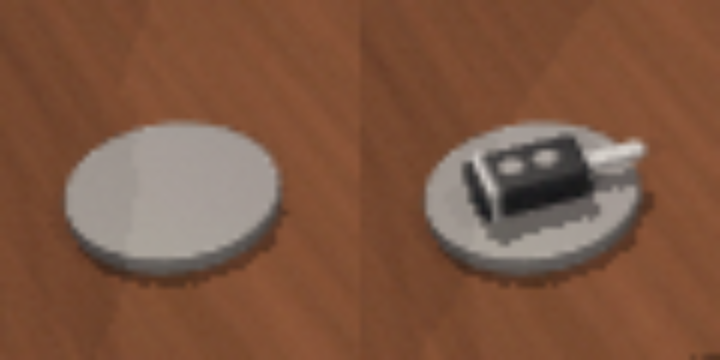

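View pics/end2.png

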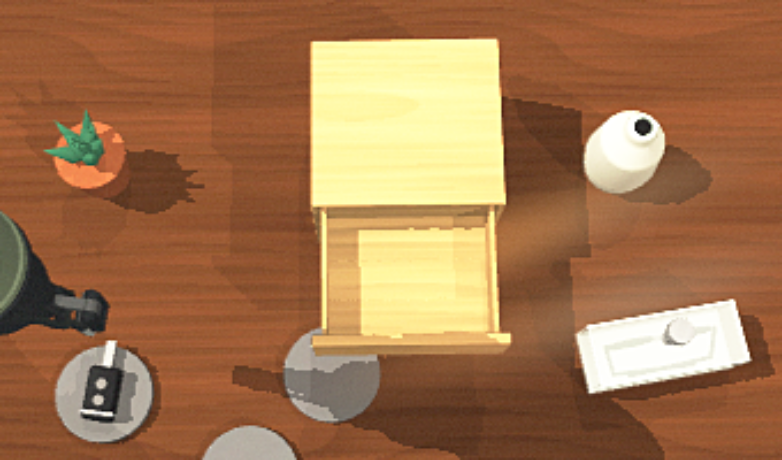

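The key lies flat and centred, the coaster has not moved, the drawer is fully open, and the gripper is clear. I hand in the job.

```bash
python3 - <<'E'
from workcell import workorder
print(workorder.job_done())
E
```

```text
the job is handed in; nothing more can be done
None
```

The key is lying flat in the middle of the right coaster and the drawer is fully open. I handed the job in at about 21.5 s of the 72 s; no verdict was reported.

- **Drawer:** I pressed the front in until the buffer resisted at about 13 N, and the drawer followed the finger out to about 48 mm. I then gripped the panel to the left of the key and pulled to the hard stop, where the wrist force reached about 28 N sideways (about 35 N in all).
- **Key:** I lifted it level by the fob and lowered it onto the coaster farthest from the base, with first contact at about 5 N.

**Last checks:** The fob centre is about 1 mm from the coaster's centre in the wrist view. The coaster, sunglasses box, diffuser and plant look unmoved in the pictures, and the gripper touches nothing.

**Disagreements:** The different views put the coaster's centre up to about 6 mm apart. Triangulation gave its top as 6 mm high instead of the stated 10 mm, though contact came where I expected for 10 mm. I judged the key's flatness by eye, not by measurement.

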